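Fit the bayonet handle and tip the rinsing basket to its drain corner

ROBOT

A 7-joint arm with a two-finger parallel gripper is mounted at the origin on a cart in front of the work surface, level with it; the furniture and walls round the work are solid. World frame = base frame: x ahead of the robot, y to its left, z up, the work surface at z = 0. Lengths are in m, angles in rad, forces in N, time in s.
With the tool pointing down it reaches from about 0.425 to 0.925 m from the base axis. Payload 6.8 kg.
Tool frame: the origin (TCP) lies midway between the tips of the shut fingers; the grasp point (between the pads) lies 19 mm behind it; z points along the fingers, y is the line along which they close (so a half turn about z gives the same grasp; the last joint's range is limited). The gripper opens to 85 mm and grips with 20 to 120 N. Pads are 22 mm wide; open, the fingers measure 114 mm over their backs; the gripper's body (76 mm by 85 mm) begins 54 mm behind the grasp point. The pads swing forward as they close: fully open they stand 13 mm farther back than shut.
Start: joints at [1.079, 0.477, 0.022, 1.555, -0.011, 1.109, -0.083], TCP at [0.253, -0.626, 0.231] pointing down, gripper open.
Joint ranges: [-2.96, 2.96], [-0.34, 2.1], [-1.41, 1.46], [0.24, 2.44], [-1.37, 4.51], [0.17, 1.92], [-2.96, 2.96]. Speed limits (rad/s): [2.39, 2.39, 3.14, 3.14, 3.14, 3.14, 3.14].

INTERFACE

Orientations are given as a unit quaternion [w, x, y, z].
In Python, from station import * gives the robot as it stands. The module is installed in compiled form; this text tells all that it offers.
- The arm moves only by the shell command python3 -m jog 'ROWS' [OPENING] [FORCE]. ROWS is JSON, a list of rows, each an object of numbers: "x", "y", "z": the shift along the tool's x, y, z in m; "ax", "ay", "az": the turn, a rotation vector about the tool's x, y, z in rad. In form: [{"x": .., "y": .., "z": .., "ax": .., "ay": .., "az": ..}, ...]. A call has 1 to 12 rows; each row is the pose to reach, as a shift and turn from the pose commanded when the call began, along the tool's axes at that moment; what a row does not reach only later rows make up. A row lasts 1/10 s, in which the tool goes at most 50 mm and 8.59 degrees, less where a joint would pass 70% of its speed; a pose out of reach is approached as far as the arm can. A call with a gripper value outside its range is refused whole. OPENING is the opening, from 0 (shut) to 1 (fully open), set as the call begins (- or left out, the last holds). The fingers move at their own pace and stop on an object; FORCE is the grip in N (left out, the last holds). Time passes only in rows, so rows that repeat a pose let the fingers close. It gives the time, the measured TCP pose, the force, the opening and the grip force at its end, in the units of the state.
- get_obs(): the state, without advancing time (a new reading comes with each control period).
- read_camera(name): name is "side" or "top" or "wrist"; returns the picture (480x640x3 uint8, red, green, blue); there is no depth.
- camera_params(name): a dict with "K" (3x3 intrinsics, pixels), "D" ([k1, k2, p1, p2, k3] as OpenCV has them; the pictures are not rectified), "origin" and "attitude" of the camera in the world. Camera axes: x right, y up, looking along -z (the intrinsics and any distortion apply to the point x, -y, -z); pixel columns grow to the right and rows downward; lengths in m; the calibration is good to about 2 mm. A picture is of the moment at which its call begins: read the wrist's pose just before it. camera_params takes no time and is no camera call; for the wrist camera it gives the pose at the moment of the call.
- hand_in(): hands the job in; it is judged then, once.
The state is a dict: "t": time; "q": joint angles; "joint_vel": joint speeds; "joint_torque": joint torques, N m; "eef_pos": TCP position; "tool_rot": TCP orientation; "contact_force": force on the tool from outside, world axes, zero at the start; "torque": the same for the moment, N m; "gripper_width": opening from 0.0 (shut) to 1.0 (fully open); "grasp_force": force on a finger pad.
Only numpy, scipy, OpenCV 4.12 (cv2) and the standard library are available. Lean on these libraries where they do the work, as an engineer would, in place of code of your own. Each camera call takes 0.05 s, during which the arm holds its last target. There are 200 camera calls.

TASK

Push the loose handle fully down onto the basket's spigot (slots over the cross pin), twist it clockwise to lock it, and lift the basket by it clear of the drip tray. Then tip the basket about 30 degrees towards its cut-off slotted drain corner until all four fittings have slid into that corner, and finish while still holding it there, tipped and still, in the air over the tray. Spill nothing and leave the other things on the bench alone.

Things in the scene. Friction and masses are not known exactly. Their poses are not given: they have to be found in the camera images.
- basket: small white rinsing basket (slippery PTFE tub, 0.26 to 0.42 kg), 150 mm along x, 116 along y, rim 46 high, walls 4; origin at the centre of its underside, z up; inner floor 8 mm above it. The (-x, -y) corner is cut off at 45 degrees over 36 mm and slotted; the others are square. A steel yoke, 38 mm wide, crosses the middle along y, its top 51 mm above the origin; parts pass under it
- spigot_base (a point): foot of the upright spigot, centre of the yoke's top face, 51 mm above the basket's origin; axes as the basket's. Spigot 20 mm in diameter, 40 high, the top 6 mm tapering to 12 mm. A cross pin, 6 mm thick, runs through it along the basket's x, 26 mm above this point, and reaches 19.5 mm from the axis on both sides
- drain_corner (a point): point on the basket's inner floor (8 mm above the basket's origin) in the middle of the foot of the slotted cut-off corner wall; axes as the basket's
- handle_mid (a point): the basket's loose handle, 0.14 kg, 108 mm tall, upright on its open sleeve end; this point is on its axis half-way up (54 mm above the lower end), z up. Below, a steel sleeve: 34 mm outside, 22.6 mm bore, 44 mm deep. Above, from 50 to 108 mm over the lower end, a flat pale-grey grip, 44 mm wide along x, 18 mm thick along y. A half turn makes no difference
- tray: fixed shallow steel drip tray on the worktop, 210 mm along its x, 250 mm along its y, rim 14 mm, floor 3 mm above the origin (centre of its underside); the basket stands in it
- beaker: small empty glass beaker, 43 mm diameter, 56 mm high, a bystander standing free; origin at the centre of its underside
- bottle: reagent bottle, 70 mm diameter, 134 mm high, a bystander behind the tray; origin at the centre of its underside
- forceps: tweezers, 126 mm long, lying on the worktop behind the tray, a bystander; origin at the middle of the underside
- part_a_mid (a point): one of four loose brass fittings in the basket, 15 mm hexagon, 25 mm long, about 18 g; this point is its middle
- part_b_mid (a point): one of four loose brass fittings in the basket, 15 mm hexagon, 23 mm long, about 18 g; this point is its middle
- part_c_mid (a point): one of four loose brass fittings in the basket, 15 mm hexagon, 25 mm long, about 18 g; this point is its middle
- part_d_mid (a point): one of four loose brass fittings in the basket, 15 mm hexagon, 23 mm long, about 18 g; this point is its middle
- handle: the handle's lower end (centre, axes as handle_mid). Two J-slots in the sleeve: they enter from below at +x and -x, 10 mm wide with flared mouths; with the lower end on the yoke the handle turns CLOCKWISE (seen from above) by 65 degrees, 73 at the stop; there each slot has a notch 6 mm deep, so on lifting the sleeve rises about 7 mm before the pin hooks and the basket follows

How it is judged:
By the outcome, as a careful person would: the job done as asked, in the order asked, and still so for the second after the job is handed in, while the arm keeps its last pose, push and grip.
It also fails if it takes over 58 s, if anything falls off the work surface, if the arm or the gripper's body presses on something with over 40 N, if the wrist force passes 120 N, or if a joint passes its speed limit or range.

## Working session

There is one attempt and no reset: what is moved stays moved. The work goes in short steps, Python scripts to look and compute and a shell command to move; the robot and the scene stay as the last step left them, time stands still between calls to the robot, and variables do not carry over. Pictures are saved under pics/ and viewed, at most 10 in all, crops included, and the job is handed in when it is done.

```bash
mkdir -p pics; cat > h.py <<'E'
from station import *
import numpy as np, cv2
from scipy.spatial.transform import Rotation as R
def cam(name):
    c=camera_params(name); return c
def att(c):
    a=np.array(c["attitude"],float)
    return a if a.shape==(3,3) else R.from_quat([a[1],a[2],a[3],a[0]]).as_matrix()
def ray(c,u,v):
    K=np.array(c["K"]);D=np.array(c["D"],float)
    p=cv2.undistortPoints(np.array([[[u,v]]],float),K,D)[0,0]
    return np.array(c["origin"]),att(c)@np.array([p[0],-p[1],-1])
def onz(c,u,v,z):
    o,d=ray(c,u,v); return o+d*(z-o[2])/d[2]
def proj(c,P):
    p=(np.atleast_2d(P)-np.array(c["origin"]))@att(c); p=p*[1,-1,-1]
    return cv2.projectPoints(p,np.zeros(3),np.zeros(3),np.array(c["K"]),np.array(c["D"],float))[0][:,0]
def snap(name,f):
    c=cam(name); im=read_camera(name); cv2.imwrite("pics/"+f,im[:,:,::-1]); return c,im
E
python3 - <<'E'
from h import *
for n in("top","side"):
    c,im=snap(n,n+"0.png"); print(n,c)
print(get_obs())
E
```

```text
top {'K': array([[537.84480525,   0.        , 315.26080248],
       [  0.        , 537.84480525, 242.12646622],
       [  0.        ,   0.        ,   1.        ]]), 'D': array([-0.02865257,  0.        ,  0.        ,  0.        ,  0.        ]), 'origin': array([0.42241479, 0.03182523, 1.25225999]), 'attitude': array([-0.70255956, -0.05187226,  0.05276279,  0.70776791])}
side {'K': array([[506.82612935,   0.        , 315.4834007 ],
       [  0.        , 506.82612935, 241.59573004],
       [  0.        ,   0.        ,   1.        ]]), 'D': array([-0.06260555,  0.        ,  0.        ,  0.        ,  0.        ]), 'origin': array([0.20089329, 0.72856767, 0.60619323]), 'attitude': array([-0.2308809 , -0.13487226,  0.45873157,  0.84738942])}
{'t': 0.1, 'q': array([ 1.07889968,  0.47772155,  0.02233744,  1.55635666, -0.01150752,
        1.1092743 , -0.08310865]), 'joint_vel': array([-0.00125796, -0.00272112,  0.00084489, -0.00236487,  0.0010355 ,
        0.00110352, -0.00081125]), 'joint_torque': array([ 3.61251448e-03, -5.97762966e+01,  1.61352754e+00, -2.81956816e+01,
        1.28341815e-02,  5.00995913e-03, -4.75085835e-05]), 'eef_pos': array([ 0.25254619, -0.62540445,  0.23041834]), 'tool_rot': array([-7.88702530e-04,  9.81642421e-01,  1.90728842e-01, -2.09026904e-04]), 'contact_force': array([ 0.20740978,  0.00576103, -0.55131515]), 'torque': array([0.04149343, 0.02092149, 0.04139444]), 'grasp_force': 0.0, 'gripper_width': 1.0017685905933}
```

View pics/top0.png

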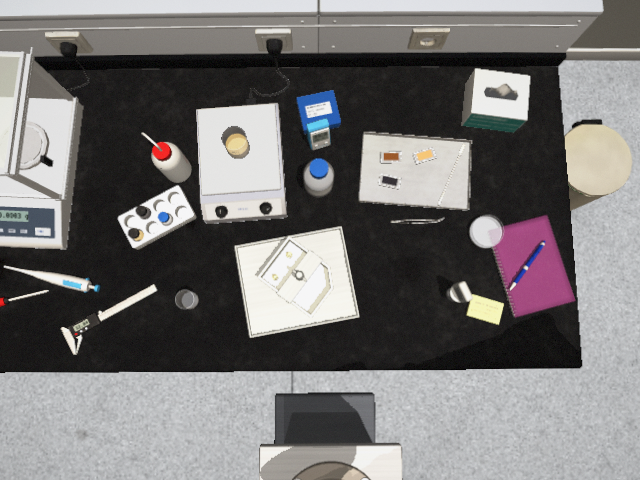

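View pics/side0.png

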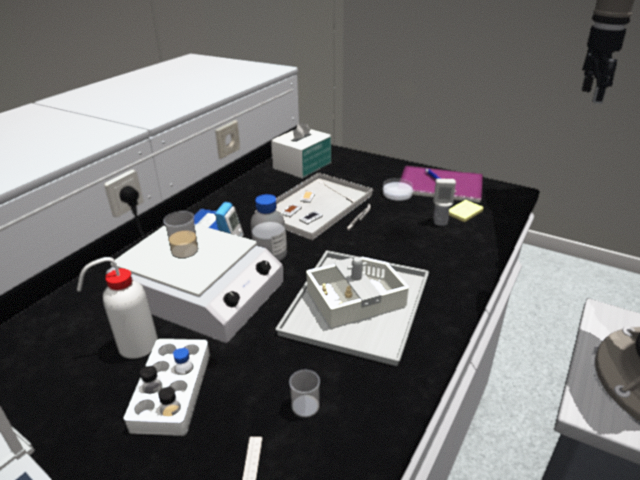

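The top view shows the tray around (296,281) with the basket turned in it. The spigot is near (299,274) and the drain corner near (318,305). The handle stands near (459,292) beside the sticky notes, and the beaker is at (187,299). I'll enlarge both areas next.

```bash
python3 - <<'E'
import cv2,numpy as np
im=cv2.imread("pics/top0.png"); s=cv2.imread("pics/side0.png")
a=cv2.resize(im[225:325,245:345],(600,600),interpolation=cv2.INTER_CUBIC)   # 6x
b=cv2.resize(im[270:320,435:468],(198,300),interpolation=cv2.INTER_CUBIC) # 6x
d=cv2.resize(s[170:230,425:465],(200,300),interpolation=cv2.INTER_CUBIC) #5x
r=np.zeros((600,200,3),np.uint8); r[:300,:198]=b; r[300:]=d
cv2.imwrite("pics/crop0.png",np.hstack([a,r]))
E
```

```text
(no output)
```

View pics/crop0.png

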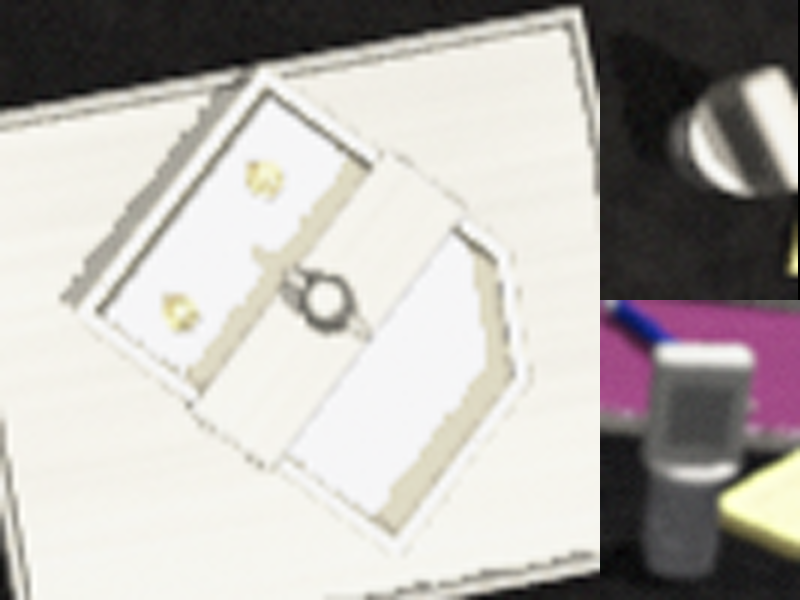

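Enlarged crop, top view: the basket's rim corners are at crop (260,72), (65,300), (400,555), (510,250) and (530,380), with the cut corner at the right. The pin runs (285,275) to (370,335), and two fittings are visible. In the side view, the handle's base is near full-picture (441,222) and its top near (446,180).

```bash
python3 - <<'E'
from h import *
from scipy.optimize import least_squares
t=cam("top");s=cam("side")
B=np.array([[75,-58,46],[75,58,46],[-75,58,46],[-39,-58,46],[-75,-22,46],[0,0,91],[-19.5,0,77]])/1e3
px=np.array([[260,72],[65,300],[400,555],[510,250],[530,380],[332,300],[372,340]])/6+[245,225]
def f(p): 
    P=B@R.from_euler('z',p[2]).as_matrix().T+[p[0],p[1],.003]
    return (proj(t,P)-px).ravel()
r=least_squares(f,[.4,0.05,.8]);print(r.x,np.degrees(r.x[2]),r.fun.round(1))
tc=onz(t,296,281,0);print("tray",tc)
print("h base side",onz(s,441,222,0),"top side",onz(s,445.6,180.4,.108))
print("h top from top",onz(t,462,290,.108), onz(t,452,294,0))
print("beaker",onz(t,187,299,.05))
w=cam("wrist");o=get_obs();print(w["K"],w["origin"],o["eef_pos"],R.from_matrix(att(w)).as_euler('xyz',degrees=True),R.from_quat(o["tool_rot"][[1,2,3,0]]).as_matrix().round(3))
c,_=snap("wrist","w0.png")
for P in ([.32,-.29,.054],[.33,-.29,.1]): print(proj(c,np.array(P)))
E
```

```text
[0.52441618 0.06430205 0.91536869] 52.446762355881724 [ 0.9 -0.9  1.9  1.9 -0.6  0.2 -0.5 -0.3 -0.6  0.5 -0.9 -0.3 -0.2 -1. ]
tray [0.51803043 0.07508948 0.        ]
h base side [ 0.48105964 -0.28690461  0.        ] top side [ 0.48261083 -0.28470557  0.108     ]
h top from top [ 0.48783541 -0.28178018  0.108     ] [ 0.48492961 -0.2875902   0.        ]
beaker [0.47572205 0.31646097 0.05      ]
[[415.05416919   0.         318.60567267]
 [  0.         415.05416919 240.73094022]
 [  0.           0.           1.        ]] [ 0.32454633 -0.59655074  0.37418849] [ 0.25254619 -0.62540445  0.23041834] [-17.69842381   0.10636824 -68.00986533] [[ 0.927  0.374 -0.001]
 [ 0.374 -0.927  0.001]
 [-0.    -0.002 -1.   ]]
[[-55.92809566 -25.49769276]]
[[-98.03215518 -51.65216125]]
```

The basket sits near (0.524, 0.064) with yaw 52°, and the handle near (0.483, −0.286). I'll move to look at the handle from above.

```bash
python3 -m jog '[{"x":0.04,"y":-0.025},{"x":0.08,"y":-0.055},{"x":0.12,"y":-0.085},{"x":0.16,"y":-0.115},{"x":0.2,"y":-0.145},{"x":0.23,"y":-0.175},{"x":0.25,"y":-0.2},{"x":0.26,"y":-0.22},{"x":0.26,"y":-0.229},{"x":0.26,"y":-0.229},{"x":0.26,"y":-0.229}]' 1
python3 - <<'E'
from h import *
o=get_obs();c,im=snap("wrist","w1.png");print(c["origin"],o["q"])
print(proj(c,np.array([[.483,-.286,.108],[.483,-.286,0.]])))
E
```

```text
[ 0.32456585 -0.59659796  0.37431852] [ 1.07886558  0.47761246  0.02235501  1.556181   -0.01152155  1.10928723
 -0.08309492]
[[  20.62056704 -192.47236579]
 [  46.46933011 -194.36878454]]validation failed for argument at $[0]...
```

View pics/w1.png

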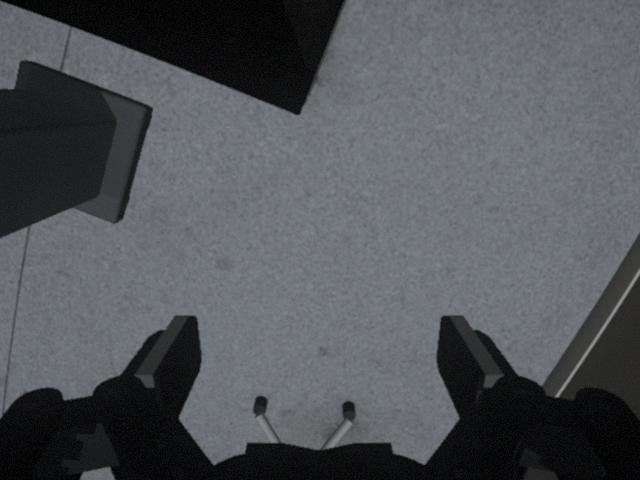

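The view shows only the floor. The move was refused because every row needs all six numbers, so I'll send it again in full.

```bash
python3 -m jog '[{"x":0.04,"y":-0.025,"z":0,"ax":0,"ay":0,"az":0},{"x":0.08,"y":-0.055,"z":0,"ax":0,"ay":0,"az":0},{"x":0.12,"y":-0.085,"z":0,"ax":0,"ay":0,"az":0},{"x":0.16,"y":-0.115,"z":0,"ax":0,"ay":0,"az":0},{"x":0.2,"y":-0.145,"z":0,"ax":0,"ay":0,"az":0},{"x":0.23,"y":-0.175,"z":0,"ax":0,"ay":0,"az":0},{"x":0.25,"y":-0.2,"z":0,"ax":0,"ay":0,"az":0},{"x":0.26,"y":-0.22,"z":0,"ax":0,"ay":0,"az":0},{"x":0.26,"y":-0.229,"z":0,"ax":0,"ay":0,"az":0},{"x":0.26,"y":-0.229,"z":0,"ax":0,"ay":0,"az":0},{"x":0.26,"y":-0.229,"z":0,"ax":0,"ay":0,"az":0}]' 1
python3 - <<'E'
from h import *
o=get_obs();c,im=snap("wrist","w2.png");print(c["origin"],o["q"])
print(proj(c,np.array([[.483,-.286,.108],[.483,-.286,0.]])))
E
```

```text
t: 1.3
eef_pos: [0.4074, -0.3177, 0.2314]
tool_rot: [0.0, 0.982, 0.19, -0.0]
contact_force: [-0.5, -0.5, 0.2]
gripper_width: 0.998
grasp_force: 0.0
[ 0.4794151  -0.28864816  0.37516464] [ 0.64272486  0.22190653 -0.11789399  1.92403216  0.0316315   0.99697903
 -0.67838565]
[[316.55028716 102.13300381]
 [317.07623039 104.21668106]]
```

View pics/w2.png

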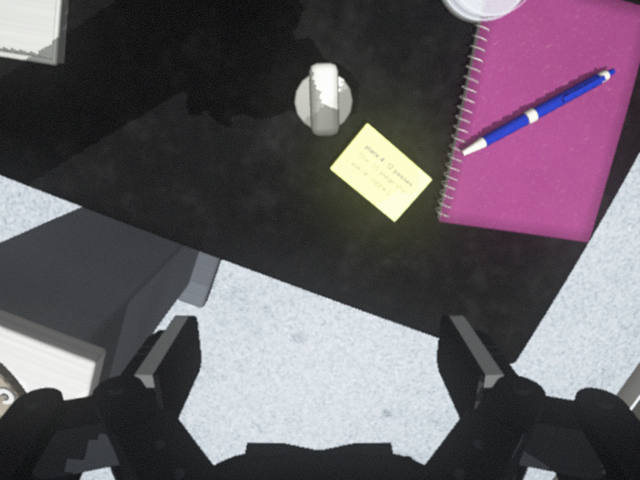

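The handle stands with its grip top centred at about (324,99), running (325,64) to (325,134), so it lies along tool x already.

```bash
python3 - <<'E'
from h import *
o=get_obs();c=cam("wrist")
T=R.from_quat(o["tool_rot"][[1,2,3,0]]).as_matrix()
p=onz(c,324.5,99,.108);d=T.T@(p-o["eef_pos"]);print(p,d)
a=onz(c,325.5,135,.108)-onz(c,324.5,64,.108);a=T.T@a;print(a,np.degrees(np.arctan2(a[1],a[0])))
print(onz(c,323,99,.05))
E
```

```text
[ 0.48661524 -0.2900937   0.108     ] [0.08379946 0.00353081 0.12337139]
[-4.21950415e-02  7.74814672e-04  8.05933305e-06] 178.94801331173022
[ 0.48774805 -0.28930811  0.05      ]
```

```bash
python3 -m jog '[{"x":0.042,"y":0.002,"z":0,"ax":0,"ay":0,"az":0},{"x":0.07,"y":0.003,"z":0.02,"ax":0,"ay":0,"az":0},{"x":0.083,"y":0.0035,"z":0.05,"ax":0,"ay":0,"az":0},{"x":0.084,"y":0.0035,"z":0.085,"ax":0,"ay":0,"az":0},{"x":0.084,"y":0.0035,"z":0.12,"ax":0,"ay":0,"az":0},{"x":0.084,"y":0.0035,"z":0.15,"ax":0,"ay":0,"az":0},{"x":0.084,"y":0.0035,"z":0.166,"ax":0,"ay":0,"az":0},{"x":0.084,"y":0.0035,"z":0.166,"ax":0,"ay":0,"az":0},{"x":0.084,"y":0.0035,"z":0.166,"ax":0,"ay":0,"az":0}]' 1
python3 -m jog '[{"x":0,"y":0,"z":0,"ax":0,"ay":0,"az":0},{"x":0,"y":0,"z":0,"ax":0,"ay":0,"az":0},{"x":0,"y":0,"z":0,"ax":0,"ay":0,"az":0},{"x":0,"y":0,"z":0,"ax":0,"ay":0,"az":0},{"x":0,"y":0,"z":0,"ax":0,"ay":0,"az":0},{"x":0,"y":0,"z":0,"ax":0,"ay":0,"az":0},{"x":0,"y":0,"z":0,"ax":0,"ay":0,"az":0},{"x":0,"y":0,"z":0,"ax":0,"ay":0,"az":0}]' 0 100
```

```text
t: 2.25
eef_pos: [0.4873, -0.2892, 0.0654]
tool_rot: [0.0, 0.982, 0.19, -0.0]
contact_force: [-0.0, 0.3, 1.1]
gripper_width: 0.999
grasp_force: 0.0
t: 3.05
eef_pos: [0.4876, -0.288, 0.0658]
tool_rot: [0.0, 0.982, 0.191, 0.0]
contact_force: [-0.6, 1.1, 4.7]
gripper_width: 0.196
grasp_force: 97.5
```

```bash
python3 -m jog '[{"x":0,"y":0,"z":-0.02,"ax":0,"ay":0,"az":0},{"x":0,"y":0,"z":-0.06,"ax":0,"ay":0,"az":0},{"x":0.01,"y":-0.02,"z":-0.1,"ax":0,"ay":0,"az":0},{"x":0.03,"y":-0.055,"z":-0.12,"ax":0,"ay":0,"az":-0.05},{"x":0.05,"y":-0.095,"z":-0.13,"ax":0,"ay":0,"az":-0.13},{"x":0.071,"y":-0.135,"z":-0.13,"ax":0,"ay":0,"az":-0.22},{"x":0.092,"y":-0.175,"z":-0.13,"ax":0,"ay":0,"az":-0.31},{"x":0.113,"y":-0.215,"z":-0.13,"ax":0,"ay":0,"az":-0.4},{"x":0.134,"y":-0.255,"z":-0.13,"ax":0,"ay":0,"az":-0.48},{"x":0.151,"y":-0.285,"z":-0.13,"ax":0,"ay":0,"az":-0.52},{"x":0.162,"y":-0.304,"z":-0.13,"ax":0,"ay":0,"az":-0.53},{"x":0.166,"y":-0.313,"z":-0.13,"ax":0,"ay":0,"az":-0.53}]'
python3 -m jog '[{"x":0,"y":0,"z":0,"ax":0,"ay":0,"az":0},{"x":0,"y":0,"z":0,"ax":0,"ay":0,"az":0},{"x":0,"y":0,"z":0,"ax":0,"ay":0,"az":0}]'
python3 - <<'E'
from h import *
o=get_obs();print(o["q"],o["grasp_force"])
_,a=snap("wrist","w3.png");_,b=snap("side","s3.png");
E
python3 -c "
import cv2,numpy as np
a=cv2.imread('pics/w3.png');b=cv2.imread('pics/s3.png')
b=cv2.resize(b[200:350,260:460],(800,600),interpolation=cv2.INTER_CUBIC);cv2.imwrite('pics/s3c.png',b)"
```

```text
t: 4.25
eef_pos: [0.5237, 0.0672, 0.195]
tool_rot: [-0.001, 0.897, 0.443, 0.0]
contact_force: [-0.4, 0.1, -0.9]
gripper_width: 0.197
grasp_force: 97.8
t: 4.55
eef_pos: [0.5239, 0.0623, 0.1951]
tool_rot: [0.0, 0.898, 0.44, -0.0]
contact_force: [0.3, 0.3, -1.6]
gripper_width: 0.196
grasp_force: 97.8
[ 0.10048195  0.30603521 -0.40442998  1.92194681  0.14803466  0.94292959
 -1.03430814] 97.78014063835144
```

View pics/w3.png

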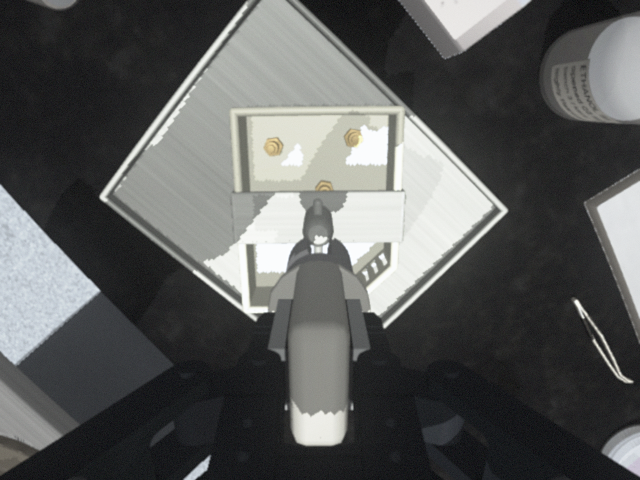

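View pics/s3c.png

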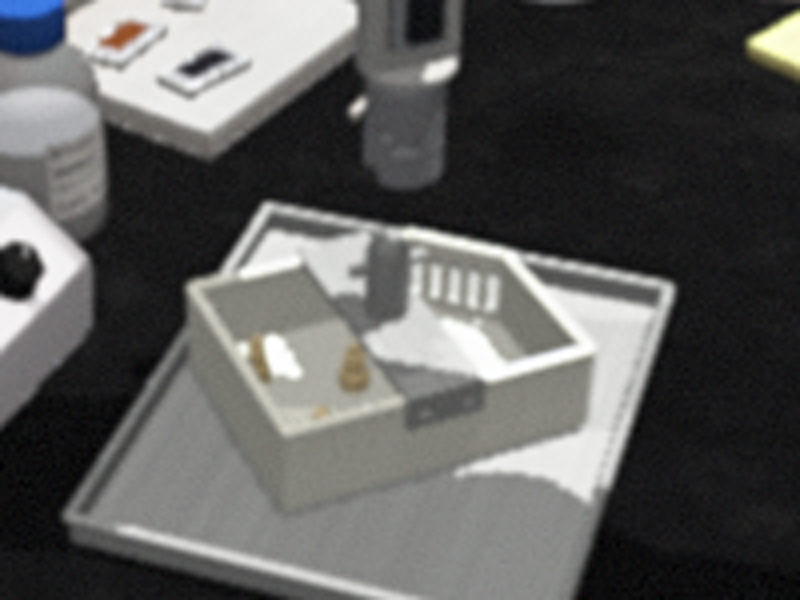

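The wrist view shows the basket's +x rim corners at (231,109) and (404,107), the yoke's +x edge corners at (232,192) and (404,191), and the pin's tip near (318,201). The side crop has the sleeve's lower end at crop (404,180), above the spigot top at (388,237).

```bash
python3 - <<'E'
from h import *
from scipy.optimize import least_squares
w=cam("wrist");s=cam("side");t=cam("top");o=get_obs()
def pose(B,p): return B@R.from_euler('z',p[2]).as_matrix().T+[p[0],p[1],.003]
B=np.array([[75,58,46],[75,-58,46],[19,58,51],[19,-58,51],[19.5,0,78]])/1e3
px=np.array([[231,109],[404,107],[232,192],[404,191],[318,201.]])
r=least_squares(lambda p:(proj(w,pose(B,p))-px).ravel(),[.524,.064,.915]);print("wrist",r.x,np.degrees(r.x[2]),r.fun.round(1))
# side
Bs=np.array([[0,0,91],[75,-58,46],[75,58,46],[-75,58,46],[75,58,0]])/1e3
ps=np.array([[388,235],[187,287],[287,437],[592,352],[293,512]])/4+[260,200]
q=least_squares(lambda p:(proj(s,pose(Bs,p))-ps).ravel(),[.524,.064,.915]);print("side",q.x,np.degrees(q.x[2]),q.fun.round(1))
T=R.from_quat(o["tool_rot"][[1,2,3,0]]).as_matrix()
e=o["eef_pos"];print(e,np.degrees(np.arctan2(T[1,0],T[0,0])))
low=e-[0,0,.0655]; print("pred sleeve low end side",proj(s,low),"seen",np.array([404,178])/4+[260,200])
print("handle low seen side at that z", onz(s,361,244.5,low[2]), low)
print("cut z",proj(s,pose(Bs,r.x)).round(1),ps.round(1))
E
```

```text
wrist [0.52582686 0.06579798 0.91948811] 52.68278814584062 [ 0.3  0.3 -0.5  0.8  3.   0.5 -2.8  0.1 -0.  -2. ]
side [0.52344147 0.06476443 0.93196351] 53.3975760209145 [ 0.4 -0.1 -0.2 -0.2  0.1 -0.3  1.1 -1.2 -1.4  1.3]
[0.52398994 0.06279556 0.19520406] 52.217167674763516
pred sleeve low end side [[358.21644627 241.06787971]] seen [361.  244.5]
handle low seen side at that z [0.51492422 0.07012573 0.12970406] [0.52398994 0.06279556 0.12970406]
cut z [[355.9 258.6]
 [305.3 271.1]
 [329.7 308.6]
 [407.6 287.1]
 [329.8 329. ]] [[357.  258.8]
 [306.8 271.8]
 [331.8 309.2]
 [408.  288. ]
 [333.2 328. ]]
```

```bash
python3 -m jog '[{"x":0.003,"y":0,"z":0,"ax":0,"ay":0,"az":-0.01},{"x":0.004,"y":-0.0005,"z":0.012,"ax":0,"ay":0,"az":-0.01},{"x":0.004,"y":-0.0005,"z":0.024,"ax":0,"ay":0,"az":-0.01},{"x":0.004,"y":-0.0005,"z":0.03,"ax":0,"ay":0,"az":-0.01},{"x":0.004,"y":-0.0005,"z":0.034,"ax":0,"ay":0,"az":-0.01},{"x":0.004,"y":-0.0005,"z":0.037,"ax":0,"ay":0,"az":-0.01},{"x":0.004,"y":-0.0005,"z":0.04,"ax":0,"ay":0,"az":-0.01},{"x":0.004,"y":-0.0005,"z":0.04,"ax":0,"ay":0,"az":-0.01}]'
python3 - <<'E'
from h import *
o=get_obs();print(o["eef_pos"],o["contact_force"],o["torque"])
_,a=snap("wrist","w4.png");_,b=snap("side","s4.png")
a=cv2.resize(a[150:340,220:420,::-1],(400,380),interpolation=cv2.INTER_CUBIC)
b=cv2.resize(b[220:300,310:390,::-1],(400,400),interpolation=cv2.INTER_CUBIC)
im=np.zeros((400,800,3),np.uint8);im[:380,:400]=a;im[:,400:]=b;cv2.imwrite("pics/c4.png",im)
E
```

```text
t: 5.45
eef_pos: [0.526, 0.0678, 0.1551]
tool_rot: [-0.0, 0.895, 0.446, -0.0]
contact_force: [-0.6, 0.8, -1.2]
gripper_width: 0.196
grasp_force: 97.8
[0.52597781 0.06783861 0.15505495] [-0.64325189  0.76690982 -1.15350095] [ 0.01459552  0.01350367 -0.01006723]
```

View pics/c4.png

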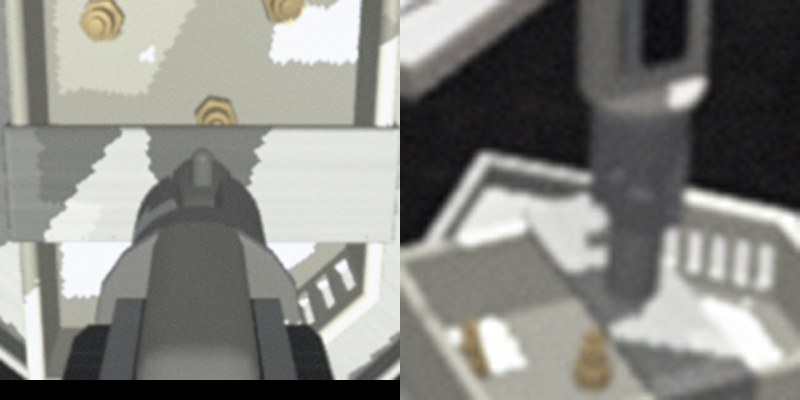

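The pin is centred on the sleeve slot in the wrist view (column 202 against about 201). In the side view the sleeve is within about 2 mm of the spigot, inside the taper's capture. I'll go on down.

```bash
python3 -m jog '[{"x":0.001,"y":0,"z":0.003,"ax":0,"ay":0,"az":0},{"x":0.001,"y":0,"z":0.006,"ax":0,"ay":0,"az":0},{"x":0.001,"y":0,"z":0.009,"ax":0,"ay":0,"az":0},{"x":0.001,"y":0,"z":0.012,"ax":0,"ay":0,"az":0},{"x":0.001,"y":0,"z":0.015,"ax":0,"ay":0,"az":0},{"x":0.001,"y":0,"z":0.015,"ax":0,"ay":0,"az":0}]'
python3 -c "
from h import *
o=get_obs();print(o['contact_force'],o['torque'])"
```

```text
t: 6.15
eef_pos: [0.5264, 0.0685, 0.1398]
tool_rot: [-0.0, 0.895, 0.446, -0.0]
contact_force: [-0.5, -0.4, -2.7]
gripper_width: 0.202
grasp_force: 97.8
[-0.45522954 -0.421585   -2.7125554 ] [-0.03960772 -0.01168563 -0.03735966]
```

```bash
python3 -m jog '[{"x":0,"y":0,"z":0.004,"ax":0,"ay":0,"az":0},{"x":0,"y":0,"z":0.008,"ax":0,"ay":0,"az":0},{"x":0,"y":0,"z":0.012,"ax":0,"ay":0,"az":0},{"x":0,"y":0,"z":0.015,"ax":0,"ay":0,"az":0},{"x":0,"y":0,"z":0.018,"ax":0,"ay":0,"az":0},{"x":0,"y":0,"z":0.0195,"ax":0,"ay":0,"az":0},{"x":0,"y":0,"z":0.0195,"ax":0,"ay":0,"az":0}]'
python3 -c "
from h import *
o=get_obs();print(o['contact_force'],o['torque'])"
```

```text
t: 6.85
eef_pos: [0.5266, 0.0685, 0.1206]
tool_rot: [-0.0, 0.895, 0.446, -0.0]
contact_force: [-0.3, -1.1, -1.8]
gripper_width: 0.195
grasp_force: 97.8
[-0.32901412 -1.0700234  -1.80638306] [-0.13962011 -0.020422    0.02007856]
```

```bash
python3 -m jog '[{"x":0,"y":0,"z":0.001,"ax":0,"ay":0,"az":0},{"x":0,"y":0,"z":0.002,"ax":0,"ay":0,"az":0},{"x":0,"y":0,"z":0.002,"ax":0,"ay":0,"az":0}]'
```

```text
t: 7.15
eef_pos: [0.527, 0.0686, 0.1198]
tool_rot: [0.0, 0.895, 0.446, 0.0]
contact_force: [-3.2, -1.8, 7.2]
gripper_width: 0.196
grasp_force: 99.2
```

```bash
python3 -m jog '[{"x":0,"y":0,"z":-0.0005,"ax":0,"ay":0,"az":0.05},{"x":0,"y":0,"z":-0.0005,"ax":0,"ay":0,"az":0.16},{"x":0,"y":0,"z":-0.0005,"ax":0,"ay":0,"az":0.28},{"x":0,"y":0,"z":-0.0005,"ax":0,"ay":0,"az":0.4},{"x":0,"y":0,"z":-0.0005,"ax":0,"ay":0,"az":0.52},{"x":0,"y":0,"z":-0.0005,"ax":0,"ay":0,"az":0.64},{"x":0,"y":0,"z":-0.0005,"ax":0,"ay":0,"az":0.76},{"x":0,"y":0,"z":-0.0005,"ax":0,"ay":0,"az":0.88},{"x":0,"y":0,"z":-0.0005,"ax":0,"ay":0,"az":1.0},{"x":0,"y":0,"z":-0.0005,"ax":0,"ay":0,"az":1.1},{"x":0,"y":0,"z":-0.0005,"ax":0,"ay":0,"az":1.18},{"x":0,"y":0,"z":-0.0005,"ax":0,"ay":0,"az":1.2}]'
python3 -m jog '[{"x":0,"y":0,"z":0,"ax":0,"ay":0,"az":0.015},{"x":0,"y":0,"z":0,"ax":0,"ay":0,"az":0.015}]'
python3 - <<'E'
from h import *
o=get_obs();print(o["eef_pos"],o["contact_force"],o["torque"],o["q"])
T=R.from_quat(o["tool_rot"][[1,2,3,0]]).as_matrix();print(np.degrees(np.arctan2(T[1,0],T[0,0])))
_,b=snap("side","s5.png");c,a=snap("top","t5.png")
b=cv2.resize(b[200:350,260:420,::-1],(480,450),interpolation=cv2.INTER_CUBIC)
a=cv2.resize(a[215:340,245:335,::-1],(324,450),interpolation=cv2.INTER_CUBIC)
cv2.imwrite("pics/c5.png",np.hstack([b,a[:,:320]]))
E
```

```text
t: 8.35
eef_pos: [0.5275, 0.0678, 0.1199]
tool_rot: [0.0, 0.99, -0.139, 0.001]
contact_force: [2.1, -4.0, 1.9]
gripper_width: 0.192
grasp_force: 98.2
t: 8.55
eef_pos: [0.5274, 0.0681, 0.1198]
tool_rot: [0.0, 0.989, -0.145, 0.001]
contact_force: [1.2, -5.2, 5.2]
gripper_width: 0.199
grasp_force: 98.5
[0.52741072 0.06805658 0.11983514] [ 1.15493874 -5.18716874  5.21530206] [-1.25893432 -0.31014242  0.02244459] [-0.15588071  0.38617407 -0.11077192  1.99329747  0.06147874  0.76392487
 -2.16460339]
-16.666437566388225
```

View pics/c5.png

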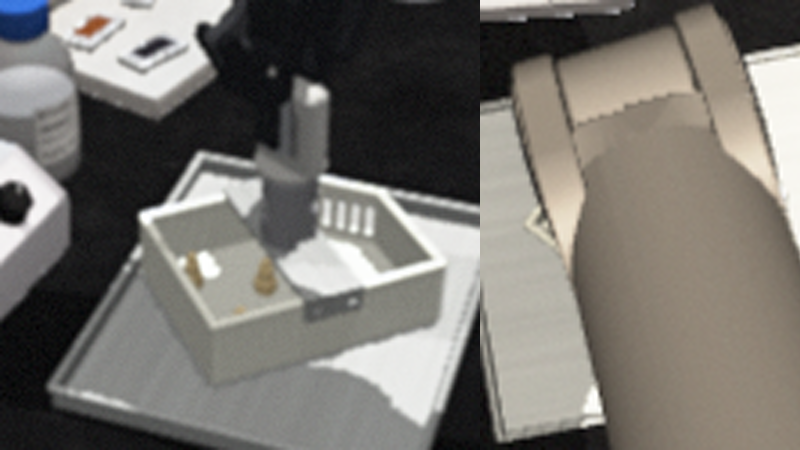

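The basket's corners are where they were, e.g. (331,308) full scale, and the handle has turned about 70° with its sleeve on the yoke. Now I'll lift gently.

```bash
python3 -m jog '[{"x":0,"y":0,"z":-0.002,"ax":0,"ay":0,"az":0},{"x":0,"y":0,"z":-0.004,"ax":0,"ay":0,"az":0},{"x":0,"y":0,"z":-0.006,"ax":0,"ay":0,"az":0},{"x":0,"y":0,"z":-0.008,"ax":0,"ay":0,"az":0},{"x":0,"y":0,"z":-0.01,"ax":0,"ay":0,"az":0},{"x":0,"y":0,"z":-0.013,"ax":0,"ay":0,"az":0},{"x":0,"y":0,"z":-0.017,"ax":0,"ay":0,"az":0},{"x":0,"y":0,"z":-0.022,"ax":0,"ay":0,"az":0},{"x":0,"y":0,"z":-0.027,"ax":0,"ay":0,"az":0},{"x":0,"y":0,"z":-0.03,"ax":0,"ay":0,"az":0},{"x":0,"y":0,"z":-0.03,"ax":0,"ay":0,"az":0}]'
python3 - <<'E'
from h import *
o=get_obs();print(o["contact_force"],o["torque"])
_,b=snap("side","s6.png")
E
```

```text
t: 9.75
eef_pos: [0.5271, 0.0687, 0.1499]
tool_rot: [-0.0, 0.989, -0.145, 0.001]
contact_force: [-0.7, 0.3, -6.0]
gripper_width: 0.197
grasp_force: 97.5
[-0.70272108  0.34676096 -5.98031481] [ 0.00876993 -0.04935603  0.01706841]
```

The load reads 6 N, so the basket is hooked. I'll lift higher and start tipping slowly.

```bash
python3 -m jog '[{"x":0,"y":0,"z":-0.004,"ax":0,"ay":0,"az":0},{"x":0,"y":0,"z":-0.012,"ax":0,"ay":0,"az":0},{"x":0,"y":0,"z":-0.022,"ax":0,"ay":0,"az":0},{"x":0,"y":0,"z":-0.032,"ax":0,"ay":0,"az":0},{"x":0,"y":0,"z":-0.042,"ax":0,"ay":0,"az":0},{"x":0,"y":0,"z":-0.052,"ax":0,"ay":0,"az":0},{"x":0,"y":0,"z":-0.062,"ax":0,"ay":0,"az":0},{"x":0,"y":0,"z":-0.072,"ax":0,"ay":0,"az":0},{"x":0,"y":0,"z":-0.078,"ax":0,"ay":0,"az":0},{"x":0,"y":0,"z":-0.08,"ax":0,"ay":0,"az":0},{"x":0,"y":0,"z":-0.08,"ax":0,"ay":0,"az":0}]'
python3 -m jog '[{"x":0.001,"y":0.003,"z":0,"ax":0.016,"ay":-0.007,"az":0},{"x":0.002,"y":0.006,"z":0,"ax":0.04,"ay":-0.018,"az":0},{"x":0.004,"y":0.009,"z":0,"ax":0.064,"ay":-0.029,"az":0},{"x":0.005,"y":0.012,"z":0,"ax":0.088,"ay":-0.04,"az":0},{"x":0.006,"y":0.014,"z":0,"ax":0.112,"ay":-0.051,"az":0},{"x":0.007,"y":0.017,"z":0,"ax":0.136,"ay":-0.062,"az":0},{"x":0.008,"y":0.019,"z":0,"ax":0.16,"ay":-0.073,"az":0},{"x":0.009,"y":0.022,"z":0,"ax":0.184,"ay":-0.084,"az":0},{"x":0.01,"y":0.024,"z":0,"ax":0.205,"ay":-0.093,"az":0},{"x":0.011,"y":0.026,"z":0,"ax":0.22,"ay":-0.1,"az":0},{"x":0.011,"y":0.026,"z":0,"ax":0.228,"ay":-0.103,"az":0},{"x":0.011,"y":0.026,"z":0,"ax":0.228,"ay":-0.103,"az":0}]' - 120
python3 - <<'E'
from h import *
o=get_obs();print(o["q"])
_,b=snap("side","s7.png")
T=R.from_quat(o["tool_rot"][[1,2,3,0]]).as_matrix();u=-T[:,2]
print(np.degrees(np.arccos(u[2])),np.degrees(np.arctan2(u[1],u[0])))
cv2.imwrite("pics/s7c.png",cv2.resize(b[130:355,230:470,::-1],(640,600),interpolation=cv2.INTER_CUBIC))
E
```

```text
t: 10.9
eef_pos: [0.5267, 0.0687, 0.2295]
tool_rot: [-0.0, 0.989, -0.145, 0.0]
contact_force: [0.0, 0.6, -6.2]
gripper_width: 0.197
grasp_force: 97.6
t: 12.1
eef_pos: [0.5297, 0.0401, 0.229]
tool_rot: [-0.12, 0.982, -0.144, -0.034]
contact_force: [-0.3, 0.1, -5.6]
gripper_width: 0.198
grasp_force: 117.1
[ 0.06434171  0.27759248 -0.12626711  1.88127341 -0.25318385  1.0188629
 -1.78335809]
14.335988301493327 -82.32106474350948
```

View pics/s7c.png

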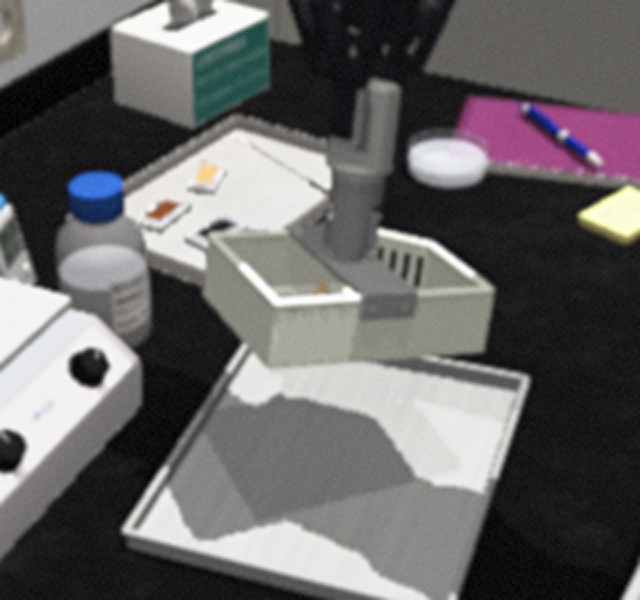

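The basket hangs tipped about 14° towards the slotted corner, over the tray, with nothing spilled. I'll carry on to about 31°.

```bash
python3 -m jog '[{"x":0.001,"y":0.002,"z":-0.001,"ax":0.016,"ay":-0.007,"az":0},{"x":0.002,"y":0.005,"z":-0.001,"ax":0.04,"ay":-0.018,"az":0},{"x":0.003,"y":0.007,"z":-0.002,"ax":0.066,"ay":-0.03,"az":0},{"x":0.004,"y":0.009,"z":-0.003,"ax":0.092,"ay":-0.042,"az":0},{"x":0.005,"y":0.012,"z":-0.003,"ax":0.118,"ay":-0.054,"az":0},{"x":0.006,"y":0.014,"z":-0.004,"ax":0.144,"ay":-0.066,"az":0},{"x":0.007,"y":0.017,"z":-0.005,"ax":0.17,"ay":-0.078,"az":0},{"x":0.008,"y":0.02,"z":-0.006,"ax":0.196,"ay":-0.089,"az":0},{"x":0.009,"y":0.022,"z":-0.006,"ax":0.222,"ay":-0.101,"az":0},{"x":0.01,"y":0.024,"z":-0.007,"ax":0.248,"ay":-0.113,"az":0},{"x":0.0105,"y":0.025,"z":-0.007,"ax":0.262,"ay":-0.119,"az":0},{"x":0.0105,"y":0.025,"z":-0.007,"ax":0.265,"ay":-0.12,"az":0}]'
python3 -m jog '[{"x":0,"y":0,"z":0,"ax":0,"ay":0,"az":0},{"x":0,"y":0,"z":0,"ax":0,"ay":0,"az":0},{"x":0,"y":0,"z":0,"ax":0,"ay":0,"az":0},{"x":0,"y":0,"z":0,"ax":0,"ay":0,"az":0},{"x":0,"y":0,"z":0,"ax":0,"ay":0,"az":0},{"x":0,"y":0,"z":0,"ax":0,"ay":0,"az":0},{"x":0,"y":0,"z":0,"ax":0,"ay":0,"az":0},{"x":0,"y":0,"z":0,"ax":0,"ay":0,"az":0},{"x":0,"y":0,"z":0,"ax":0,"ay":0,"az":0},{"x":0,"y":0,"z":0,"ax":0,"ay":0,"az":0}]'
cat > blob.py <<'E'
from h import *
o=get_obs()
T=R.from_quat(o["tool_rot"][[1,2,3,0]]).as_matrix();u=-T[:,2]
print("tilt",np.degrees(np.arccos(u[2])),np.degrees(np.arctan2(u[1],u[0])),o["eef_pos"],o["contact_force"],o["torque"])
d=np.array([u[0],u[1],0]);d/=np.linalg.norm(d);th=np.arccos(u[2])
Bm=R.from_rotvec(np.cross([0,0,1],d)*th).as_matrix()@R.from_euler('z',52.7,degrees=True).as_matrix()
O=o["eef_pos"]-u*.124   # basket origin
for n in("side","wrist","top"):
    c,im=snap(n,n+"_%.2f.png"%o["t"])
    h=cv2.cvtColor(im,cv2.COLOR_RGB2HSV);m=cv2.inRange(h,(9,70,60),(30,255,255))
    k,_,st,ce=cv2.connectedComponentsWithStats(m)
    B=np.array([[75,-58,46],[75,58,46],[-75,58,46],[-39,-58,46],[-75,-22,46],[-57,-40,8]])/1e3@Bm.T+O
    poly=cv2.convexHull(proj(c,B[:5]).astype(np.float32))
    print(n,"rim",proj(c,B).round().astype(int).tolist())
    for i in range(1,k):
        if st[i,4]>8:
            ins=cv2.pointPolygonTest(poly,tuple(map(float,ce[i])),True)
            if ins>-40:
                # back-project on plane 8mm above floor i.e. basket z=16mm
                q,r=ray(c,*ce[i]);q=Bm.T@(q-O);r=Bm.T@r;P=q+r*(.0155-q[2])/r[2]
                print("  blob",st[i,4],ce[i].round(),"basket mm",(P*1e3).round())
E
python3 blob.py
```

```text
t: 13.35
eef_pos: [0.5328, 0.012, 0.229]
tool_rot: [-0.257, 0.953, -0.14, -0.074]
contact_force: [0.2, 0.6, -5.4]
gripper_width: 0.192
grasp_force: 117.4
t: 14.35
eef_pos: [0.5328, 0.0127, 0.2294]
tool_rot: [-0.257, 0.953, -0.14, -0.074]
contact_force: [-0.5, -0.4, -4.9]
gripper_width: 0.2
grasp_force: 117.4
tilt 31.002167108799426 -82.34858522778812 [0.53277219 0.01273052 0.22936391] [-0.48560434 -0.4017686  -4.86044686] [-1.45946855e+00 -1.62392000e-01 -4.08661485e-04]
side rim [[307, 211], [336, 218], [415, 233], [363, 222], [389, 227], [372, 245]]
  blob 34 [307. 194.] basket mm [1380. 2989.   16.]
  blob 37 [291. 208.] basket mm [ -641. -1951.    16.]
wrist rim [[223, 103], [167, 296], [398, 372], [425, 181], [455, 261], [424, 207]]
  blob 338 [402. 193.] basket mm [-38. -44.  16.]
  blob 884 [421. 235.] basket mm [-60. -24.  16.]
top rim [[293, 225], [262, 268], [316, 316], [331, 262], [335, 286], [324, 276]]
  blob 78 [324. 283.] basket mm [-62. -24.  15.]
```

```bash
python3 - <<'E'
import cv2,numpy as np,glob
f=sorted(glob.glob("pics/wrist_*.png"))[-1];im=cv2.imread(f)
h=cv2.cvtColor(im,cv2.COLOR_BGR2HSV);m=cv2.inRange(h,(9,70,60),(30,255,255))
for r in range(172,262,2): print(r,"".join("%x"%(h[r,c,2]//16) if m[r,c] else "." for c in range(380,450)))
a=cv2.imread("pics/w3.png");hm=cv2.cvtColor(a,cv2.COLOR_BGR2HSV);k,_,st,ce=cv2.connectedComponentsWithStats(cv2.inRange(hm,(9,70,60),(30,255,255)))
print([(st[i].tolist()) for i in range(1,k) if st[i,4]>20])
E
```

```text
172 ......................................................................
174 ......................................................................
176 ......................................................................
178 ......................................................................
180 ......................................................................
182 ......................................................................
184 ..............88999998................................................
186 .............8999988776667............................................
188 ............7999876666666666778.......................................
190 ...........9.ba866777889999887788.....................................
192 ..........9...a767889999888899888.....................................
194 ..............9778999877777778998.....................................
196 .............98779998778999998888.....................................
198 ..............988999889999998888......................................
200 ...............9889988999999888...............
[... 1649 characters left out ...]
66666788.................
246 ................................9aaa877777777777766788................
248 .................................aaa877777899aaaa99877................
250 ..................................aa987889aaa988788998................
252 ...................................aa989aba98777777788................
254 .....................................a99aa9889aaaaa9999...............
256 .......................................aaaa99aaaaaaa99................
258 ..........................................aaaaaaaaa99.................
260 .............................................aaaa99...................
[[345, 129, 16, 17, 197], [264, 138, 18, 17, 236], [316, 182, 16, 8, 108]]
```

```bash
cat >> blob.py <<'E'
c=cam("wrist")
def bk(u,v,z):
    q,r=ray(c,u,v);q=Bm.T@(q-O);r=Bm.T@r;return ((q+r*(z-q[2])/r[2])*1e3).round(0)[:2].tolist()
if __name__=="__main__":
    for p in((404,196),(420,226),(424,252)): print(p,bk(*p,.031))
    P=lambda *a: proj(c,np.array(a)/1e3@Bm.T+O).round().astype(int).tolist()
    print("yoke edge",P([-19,-58,51],[-19,58,51]),"hyp4 ",P([-20,-46,31],[-40,-22,31],[-40,-22,8]),"sleeve",P([0,0,58]))
E
python3 blob.py | tail -4
python3 - <<'E'
import cv2,numpy as np,glob
im=cv2.imread(sorted(glob.glob("pics/wrist_*.png"))[-1]);h=cv2.cvtColor(im,cv2.COLOR_BGR2HSV)
for r in range(150,300,4): print(r,"".join("%x"%(h[r,c,2]//16) if h[r,c,1]<70 else "#" for c in range(280,480,3)))
E
```

```text
(404, 196) [-36.0, -45.0]
(420, 226) [-52.0, -31.0]
(424, 252) [-61.0, -17.0]
yoke edge [[393, 169], [315, 350]] hyp4  [[380, 184], [395, 233], [389, 223]] sleeve [[320, 259]]
150 fffffffffabbacaa877777787654457777777777777777777777777777777778876
154 ffffffffffebaaaa777777777787654456656777777777777777777767777777767
158 fffffffffffefcd9777777777777766654565577777777777777777777777767787
162 ffffffffffffffe7777778777777766666655456777777777777777777766678887
166 ffffffffffffff87778777777777766666666654666777677777777777777777667
170 fffffffffffffd77787777777777776666666666666666677777777777777666888
174 fffffffffffff877788777777777766666666666877666677777777776677676786
178 ffffffffffffc787787777777777766666666668999887666777677777677676666
182 ffffffffffff8878777777777777766666666667889999887667777766767767676
186 fffffffffffd77778777787777777666666665####7888999887777676677666767
190 fffffffffff77777877777777777666666666########8788998667676777777777
194 ffffffffffb7778777777777776666666666ae#######9866899777777777777777
198 ffffffffff87788777777877766666666666ee######899867998677
[... 1111 characters left out ...]
4544444446aeeefffffffeaaaaaaaaaaaa77777777aa97777777
266 ebba556555555445454454446eeeefffffffaaaaaaaaaaaa8777777779aa8665444
270 bdb5786555545554544457645eefffffffffbaaaaaaaaaa9777777778ab95444455
274 c8788855554545555445477768fffffffffeaaaaaaaaaaa777777777aba76778776
278 898877555544444444444677776fffffffffaaaaaaaaaa8777777779ba865322211
282 9888865554544444444446777777ffffffffbaaaaaaaa8777777779bb9212222222
286 88888655555454444555457777778ffffffeaaaaaaaa9777777778ab93122122122
290 888886555544544444454477777779ffffffbaaaaaaa777777777aba52222122122
294 888875555454544444454477777776fffffeaaaaaaa8777777779ba722#22111122
298 778875555554445444445466767777efffffaaaaaa9777777779bb9222212221222
```

Image code finds three fittings standing along the cut wall; the fourth is hidden, probably along the −y wall under the yoke. I'll swing the tipping direction towards −x for a moment, then come back.

```bash
cat > rot.py <<'E'
from h import *
import sys
def tilt(az,th):
    d=np.array([np.cos(az),np.sin(az),0]);return R.from_rotvec(np.cross([0,0,1],d)*th)
def rv(az2,th2):
    o=get_obs();T=R.from_quat(o["tool_rot"][[1,2,3,0]]);u=-T.as_matrix()[:,2]
    N=tilt(np.radians(az2),np.radians(th2))*tilt(np.arctan2(u[1],u[0]),np.arccos(u[2])).inv()*T
    return (T.inv()*N).as_rotvec().round(3)
print(rv(float(sys.argv[1]),float(sys.argv[2])))
E
python3 rot.py -110 35
```

```text
[ 0.114  0.244 -0.075]
```

```bash
python3 -m jog '[{"x":0,"y":0,"z":0,"ax":0.011,"ay":0.024,"az":-0.0075},{"x":0,"y":0,"z":0,"ax":0.023,"ay":0.049,"az":-0.015},{"x":0,"y":0,"z":0,"ax":0.034,"ay":0.073,"az":-0.022},{"x":0,"y":0,"z":0,"ax":0.046,"ay":0.098,"az":-0.03},{"x":0,"y":0,"z":0,"ax":0.057,"ay":0.122,"az":-0.037},{"x":0,"y":0,"z":0,"ax":0.068,"ay":0.146,"az":-0.045},{"x":0,"y":0,"z":0,"ax":0.08,"ay":0.171,"az":-0.052},{"x":0,"y":0,"z":0,"ax":0.091,"ay":0.195,"az":-0.06},{"x":0,"y":0,"z":0,"ax":0.103,"ay":0.22,"az":-0.068},{"x":0,"y":0,"z":0,"ax":0.114,"ay":0.244,"az":-0.075},{"x":0,"y":0,"z":0,"ax":0.114,"ay":0.244,"az":-0.075},{"x":0,"y":0,"z":0,"ax":0.114,"ay":0.244,"az":-0.075}]'
python3 -m jog '[{"x":0,"y":0,"z":0,"ax":0,"ay":0,"az":0},{"x":0,"y":0,"z":0,"ax":0,"ay":0,"az":0},{"x":0,"y":0,"z":0,"ax":0,"ay":0,"az":0},{"x":0,"y":0,"z":0,"ax":0,"ay":0,"az":0},{"x":0,"y":0,"z":0,"ax":0,"ay":0,"az":0}]' >/dev/null
python3 blob.py; python3 rot.py -82.3 31
```

```text
t: 15.85
eef_pos: [0.5326, 0.0127, 0.2294]
tool_rot: [-0.294, 0.944, -0.138, 0.061]
contact_force: [-0.4, 0.0, -5.9]
gripper_width: 0.201
grasp_force: 117.4
tilt 34.97483982390164 -109.95023630347572 [0.53280126 0.01278641 0.22934669] [ 0.09406288 -0.09642645 -6.17592007] [-1.44795019e+00  4.92209152e-01  8.51472136e-04]
side rim [[300, 194], [329, 213], [398, 242], [350, 215], [374, 228], [353, 240]]
  blob 38 [290. 208.] basket mm [ 78. -61.  16.]
wrist rim [[223, 104], [167, 297], [398, 373], [425, 181], [455, 262], [424, 207]]
  blob 373 [402. 195.] basket mm [-38. -43.  16.]
  blob 841 [422. 236.] basket mm [-61. -23.  16.]
top rim [[295, 214], [261, 260], [311, 304], [331, 249], [332, 273], [321, 259]]
(404, 196) [-36.0, -45.0]
(420, 226) [-52.0, -32.0]
(424, 252) [-61.0, -18.0]
yoke edge [[393, 169], [315, 351]] hyp4  [[380, 185], [395, 234], [389, 224]] sleeve [[320, 260]]
[-0.114 -0.244  0.075]
```

```bash
cat > asc.py <<'E'
import cv2,numpy as np,glob,os
f=max(glob.glob("pics/wrist_*.png"),key=os.path.getmtime);im=cv2.imread(f)
h=cv2.cvtColor(im,cv2.COLOR_BGR2HSV);m=cv2.inRange(h,(9,70,60),(30,255,255));m[:,:370]=0
ys,xs=np.where(m[140:330,:500]);ys+=140
for r in range(ys.min(),ys.max()+1,2): print(r,"".join("%x"%(h[r,c,2]//16) if m[r,c] else "." for c in range(xs.min(),xs.max()+1)))
print(xs.min())
E
python3 asc.py
```

```text
184 ....777.....................................
186 ...8889999988...............................
188 ..788999987777778...........................
190 .78899887677777767788.......................
192 78899877778989999988888.....................
194 789987778999998999aa9888....................
196 .9998778999877788888888.....................
198 ..998789998899aaaa9888......................
200 ....88889889aaaaaa9998......................
202 .....8888999aa9aa9999.......................
204 ......88889aaa999889........................
206 ............9999............................
208 ............................................
210 ............................................
212 .......................66...................
214 .....................77777777766666.........
216 ....................7778999999988888........
218 ..................7778999988877788888.......
220 .................778899987767666667888......
222 .................8899987777777777666788.....
224 ..................999877777788899988777.....
226 ..................8898777788999999999887....
228 ...................888777899988777777888....
230 ....................88877899877889988888....
232 .....................8988898888999999888....
234 .........................88988889889888.....
236 ..........................788888888888......
238 .........................777778888877.......
240 ........................778898889988888.....
242 .......................77899998877777888....
244 .....................8999998877.66..66688...
246 .....................9acca87777777.77.66788.
248 ......................d..c97777777878777678.
250 .........................da8778889999999888.
252 .........................db9788999887777888.
254 ..........................db8899887778777888
256 ...........................db999878999998888
258 ...............................999899999888.
260 ................................eda988888...
391
```

The fitting next to the yoke's hidden strip blocks the view of the fourth. I'll swing to nearly pure −x tip so the row shifts along the cut wall and the fourth shows.

```bash
python3 rot.py -132 34
```

```text
[-0.07   0.206 -0.066]
```

```bash
python3 -m jog '[{"x":0,"y":0,"z":0,"ax":-0.009,"ay":0.026,"az":-0.008},{"x":0,"y":0,"z":0,"ax":-0.018,"ay":0.052,"az":-0.017},{"x":0,"y":0,"z":0,"ax":-0.026,"ay":0.078,"az":-0.025},{"x":0,"y":0,"z":0,"ax":-0.035,"ay":0.103,"az":-0.033},{"x":0,"y":0,"z":0,"ax":-0.044,"ay":0.129,"az":-0.041},{"x":0,"y":0,"z":0,"ax":-0.053,"ay":0.155,"az":-0.05},{"x":0,"y":0,"z":0,"ax":-0.062,"ay":0.18,"az":-0.058},{"x":0,"y":0,"z":0,"ax":-0.07,"ay":0.206,"az":-0.066},{"x":0,"y":0,"z":0,"ax":-0.07,"ay":0.206,"az":-0.066},{"x":0,"y":0,"z":0,"ax":-0.07,"ay":0.206,"az":-0.066},{"x":0,"y":0,"z":0,"ax":-0.07,"ay":0.206,"az":-0.066}]'
python3 blob.py|grep -A3 -e tilt -e wrist; python3 asc.py; python3 rot.py -82.3 31
```

```text
t: 17.6
eef_pos: [0.5329, 0.0127, 0.2294]
tool_rot: [-0.243, 0.946, -0.139, 0.162]
contact_force: [0.1, 0.0, -5.6]
gripper_width: 0.192
grasp_force: 117.4
tilt 33.99469671196197 -131.95451914319898 [0.5329258  0.01265266 0.22941236] [ 0.12590484  0.04782232 -5.56081685] [-1.07504662  1.03675167  0.01265476]
side rim [[299, 184], [323, 217], [389, 244], [347, 205], [369, 220], [347, 229]]
  blob 19 [288. 210.] basket mm [102.   1.  16.]
  blob 17 [341. 218.] basket mm [-49. -63.  16.]
wrist rim [[223, 105], [167, 297], [398, 373], [425, 182], [455, 262], [424, 208]]
  blob 149 [391. 198.] basket mm [-33. -39.  16.]
  blob 111 [404. 206.] basket mm [-42. -37.  16.]
  blob 802 [420. 244.] basket mm [-62. -18.  16.]
187 ........9.........................................
189 .......8add.......................................
191 ......9acdcb......................................
193 .....89bdedb9.....................................
195 .......cdddca.....................................
197 ...9b...edb98.....................................
199 ...9bdeeeeddca.b...dddee....................
[... 1203 characters left out ...]
88877........
245 ..............................7777777888888.......
247 ............................77789999999889998.....
249 ............................778999877666666788....
251 ..........................7778998776777766666788..
253 ..........................77889877677777788877788.
255 ...........................8998777777889999998887.
257 ............................888876788998877767888.
259 ..............................88777899877888888888
261 ...............................8887888778998988888
263 .................................8888888888888888.
265 .....................................8888888888...
267 .........................................887......
384
[-0.044 -0.456  0.12 ]
```

A fourth fitting has come into view at about (391,198), next to the other three, so all four are at the corner. Now I'll return to pointing at the drain corner: −90° world, 31° tip.

```bash
python3 rot.py -90 31
```

```text
[-0.02  -0.39   0.105]
```

```bash
python3 -m jog '[{"x":0,"y":0,"z":0,"ax":-0.002,"ay":-0.03,"az":0.008},{"x":0,"y":0,"z":0,"ax":-0.004,"ay":-0.07,"az":0.019},{"x":0,"y":0,"z":0,"ax":-0.006,"ay":-0.11,"az":0.03},{"x":0,"y":0,"z":0,"ax":-0.008,"ay":-0.15,"az":0.04},{"x":0,"y":0,"z":0,"ax":-0.01,"ay":-0.19,"az":0.051},{"x":0,"y":0,"z":0,"ax":-0.012,"ay":-0.23,"az":0.062},{"x":0,"y":0,"z":0,"ax":-0.014,"ay":-0.27,"az":0.073},{"x":0,"y":0,"z":0,"ax":-0.016,"ay":-0.31,"az":0.083},{"x":0,"y":0,"z":0,"ax":-0.018,"ay":-0.35,"az":0.094},{"x":0,"y":0,"z":0,"ax":-0.02,"ay":-0.38,"az":0.102},{"x":0,"y":0,"z":0,"ax":-0.02,"ay":-0.39,"az":0.105},{"x":0,"y":0,"z":0,"ax":-0.02,"ay":-0.39,"az":0.105}]'
python3 -m jog '[{"x":0,"y":0,"z":0,"ax":0,"ay":0,"az":0},{"x":0,"y":0,"z":0,"ax":0,"ay":0,"az":0},{"x":0,"y":0,"z":0,"ax":0,"ay":0,"az":0},{"x":0,"y":0,"z":0,"ax":0,"ay":0,"az":0},{"x":0,"y":0,"z":0,"ax":0,"ay":0,"az":0},{"x":0,"y":0,"z":0,"ax":0,"ay":0,"az":0},{"x":0,"y":0,"z":0,"ax":0,"ay":0,"az":0},{"x":0,"y":0,"z":0,"ax":0,"ay":0,"az":0},{"x":0,"y":0,"z":0,"ax":0,"ay":0,"az":0},{"x":0,"y":0,"z":0,"ax":0,"ay":0,"az":0}]' >/dev/null
python3 blob.py|grep -A3 -e tilt -e wrist; python3 asc.py
```

```text
t: 18.95
eef_pos: [0.5333, 0.0125, 0.2291]
tool_rot: [-0.264, 0.954, -0.14, -0.038]
contact_force: [-0.7, -0.8, -5.5]
gripper_width: 0.196
grasp_force: 117.4
tilt 30.971390138822173 -90.01773099666752 [0.53275873 0.01274717 0.22936326] [-1.01509546 -0.21738263 -5.19029891] [-1.39396925e+00 -3.06268932e-02 -6.12562011e-04]
side rim [[305, 207], [334, 217], [411, 235], [359, 220], [386, 227], [367, 244]]
  blob 34 [307. 194.] basket mm [-1718. -4056.    16.]
  blob 38 [290. 208.] basket mm [ -85. -501.   16.]
wrist rim [[223, 103], [167, 296], [398, 373], [425, 181], [455, 261], [424, 207]]
  blob 1295 [418. 228.] basket mm [-57. -27.  16.]
top rim [[293, 222], [262, 266], [315, 313], [331, 258], [334, 282], [323, 272]]
  blob 61 [323. 282.] basket mm [-66. -19.  15.]
188 .......67.................................
190 .....788889bb.............................
192 .....7888889a.............................
194 ...7887888886666666667....................
196 ..89998889abccccb988888...................
198 .89998888be...cba8889898..................
200 89988889a...b876666667888............
[... 860 characters left out ...]
....................889988899999898...
240 ........................77898899999999....
242 .......................7777899aaaaaa9.....
244 .....................77789aaaaaaaaaa99....
246 ....................7788aaaa98777788998...
248 ...................7789aa987666666666788..
250 ....................8aaa9777777776.66.7888
252 ....................aaaa877777777777766788
254 .....................aa98778889aaaaaa9987.
256 ......................aa98889aaa998778898.
258 ........................a989baa87777777888
260 .........................99aaa9889aaa99988
262 ............................aa99aaaaaaa99.
264 .............................aaaaaaaaaa9..
266 .................................aaa99....
393
```

All four fittings now form one cluster against the cut wall, and the basket is still, tipped 31° over the tray. I'm handing it in.

```bash
python3 -c "
from station import *
print(hand_in())"
```

```text
the job is handed in; nothing more can be done
None
```

The handle is seated and locked on the basket, the basket is held still in the air over the tray tipped about 31° to the drain corner, image code shows all four fittings clustered there, and the job was handed in at about 20 s (no verdict was returned).

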